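Unlock and draw a fuse carrier, and hold it up

TASK

The fuse in the orange carrier is to be inspected. On the orange carrier's base, slide the blue transport-lock grip all the way to its end stop on the green-marked side; then pinch the carrier's two side catches together, draw the carrier straight up out of its base and finish while still holding it there, upright, about 10 cm higher than it sat and with both catches pinched. Leave the white carrier with its lock, and the loose parts lying round about, alone.

Things in the scene. Friction and masses are not known exactly. Their poses are not given: they have to be found in the camera images.
- orange_base: fixed grey plate, 114 x 112 x 8 mm, with the orange carrier's black socket (walls to 40 mm above the table) and lock rail. Origin: on the table, on the seated carrier's vertical centre line; z up. The lock rail lies 60 mm to -x (robot side); the lock opens to +y; the catches are pinched along y. Plate: x -78 to 36, y -52 to 60 mm. The bases may stand either way round, yaw varies.
- orange_lock (a joint): transport lock of the orange base, m: 0 = at the red-marked stop, locked (a steel tongue covers the carrier's front nose); 0.032 = green-marked end stop, fully open. Slides along +y of orange_base; starts at 0 to 6 mm; friction about 1.5 N, no spring, stays where left.
- orange_lock_grip (a point): on the axis of the blue upright finger grip of the orange base's lock, 15 mm below its top, 48 mm above the table. The grip is 12 mm (base x) by 18 mm (base y, the sliding direction) and stands free from 24 to 63 mm above the table, over a rail 17 mm and end stops 21 mm high. Both y sides are free: pinch along y or push.
- orange_grip (a point): centre line of the orange carrier half-way up its finger tabs (the place to pinch), 74 mm above the table when seated. Orange block 30 x 28 mm, top at 90 mm, socket 32 mm deep, 0.12 to 0.2 kg. A black ribbed tab on each y side, 22 mm wide (x), 57 to 91 mm above the table; 56 mm over both tabs free, 42 mm pinched fully. Axes as the base's.
- orange_carrier: the orange carrier with its catches, origin at the centre of its foot (8 mm above the table when seated), z up.
- orange_catch_left (a joint): inward travel of the orange carrier's catch on its +y side, m: 0 = sprung out, hook under the lip of the socket; 0.007 = pinched fully; the hook is clear from about 4 mm. The spring takes 2 N to start and 5 N to press fully.
- orange_catch_right (a joint): the same for the catch on the -y side (positive = pinched inward).
- white_base: the second base (fixed), same shape and axes as orange_base, with the white carrier: leave alone.
- white_lock (a joint): transport lock of the white carrier's base, m, 0 to 0.032: leave alone.
- white_carrier: the white carrier, same shape as the orange one, origin at the centre of its foot: leave alone.
- nut: loose steel hexagon nut, 21 x 18 x 9 mm, lying between the two bases; leave alone.
- housing: loose black plug housing, 16 x 32 x 19 mm, between the two bases; leave alone.
- label_roll: loose white roll of labels, 67 mm across, 25 mm high, behind the bases; leave alone.
Things that resemble listed ones, but are neither listed nor needed, are in the scene too. Leave any red look-alike of the orange_carrier alone.

How it is judged:
By the outcome, as a careful person would: the job done as asked, in the order asked, and still so for the second after the job is handed in, while the arm keeps its last pose, push and grip.
It also fails if it takes over 38 s, if anything falls off the work surface, if the arm or the gripper's body presses on something with over 40 N, if the wrist force passes 120 N, or if a joint passes its speed limit or range.

ROBOT

A 7-joint arm with a two-finger parallel gripper is mounted at the origin on a cart in front of the work surface, level with it; the furniture and walls round the work are solid. World frame = base frame: x ahead of the robot, y to its left, z up, the work surface at z = 0. Lengths are in m, angles in rad, forces in N, time in s.
With the tool pointing down it reaches from about 0.4 to 0.85 m from the base axis. Payload 10.4 kg.
Tool frame: the origin (TCP) lies midway between the tips of the shut fingers; the grasp point (between the pads) lies 19 mm behind it; z points along the fingers, y is the line along which they close (so a half turn about z gives the same grasp; the last joint's range is limited). The gripper opens to 87 mm and grips with 3 to 60 N. Pads are 19 mm wide; open, the fingers measure 117 mm over their backs; the gripper's body (75 mm by 190 mm) begins 51 mm behind the grasp point.
Start: joints at [-1.268, 0.332, -0.065, 1.46, 0.022, 1.35, -0.088], TCP at [0.2, 0.592, 0.223] pointing down, gripper open.
Joint ranges: [-2.6, 2.6], [-0.5, 2.12], [-1.47, 1.34], [0.16, 2.42], [-1.27, 4.41], [0.06, 2.06], [-2.6, 2.6]. Speed limits (rad/s): [2.22, 2.22, 2.79, 2.79, 3.14, 3.14, 3.14].

INTERFACE

Orientations are given as a unit quaternion [x, y, z, w].
In Python, from bench import r gives the robot as it stands.
- The arm moves only by the tool arm_command, never from a script. Its argument "moves" is one flat list of numbers, 4 for each row, row after row: the shift along the tool's x, y, z in cm, then the turn about the tool's z in degrees. A call has 1 to 12 rows; each row shifts and turns the commanded pose from where the row before left it, along the tool's axes as they then stand; what a row does not reach is not made up. A row lasts 1/12 s, in which the tool goes at most 41.7 mm and 7.16 degrees, less where a joint would pass 70% of its speed; a pose out of reach is approached as far as the arm can. A call with a gripper value outside its range is refused whole. "fingers" is the opening in per cent of the stroke, from 0 (shut) to 100 (fully open), set as the call begins (left out, the last holds). The fingers move at their own pace and stop on an object; "squeeze" is the grip in N (left out, the last holds). Time passes only in rows, so rows that do not move let the fingers close. It gives the time, the measured TCP pose, the force, the opening and the grip force at its end, in the units of the state.
- r.read_state(): the state, without advancing time (a new reading comes with each control period).
- r.camera(name): name is "side" or "top" or "wrist"; returns the picture (384x512x3 uint8, red, green, blue); there is no depth.
- r.camera_info(name): a dict with "fx", "fy", "cx", "cy" (pixels), "origin" and "attitude" of the camera in the world. Camera axes: x right, y up, looking along -z (the intrinsics and any distortion apply to the point x, -y, -z); pixel columns grow to the right and rows downward; lengths in m; the calibration is good to about 2 mm. A picture is of the moment at which its call begins: read the wrist's pose just before it. camera_info takes no time and is no camera call; for the wrist camera it gives the pose at the moment of the call.
- r.close_job(): hands the job in; it is judged then, once.
The state is a dict: "time": time; "joint_positions": joint angles; "joint_vel": joint speeds; "joint_torque": joint torques, N m; "ee_pos": TCP position; "eef_rot": TCP orientation; "ft_force": force on the tool from outside, world axes, zero at the start; "torque": the same for the moment, N m; "width": finger opening in m; "grip_force": force on a finger pad.
Only numpy, scipy, OpenCV 4.12 (cv2) and the standard library are available. Lean on these libraries where they do the work, as an engineer would, in place of code of your own. Each camera call takes 0.05 s, during which the arm holds its last target. There are 200 camera calls.

## Working session

There is one attempt and no reset: what is moved stays moved. The work goes in short steps, Python scripts to look and compute and a tool call to move; the robot and the scene stay as the last step left them, time stands still between calls to the robot, and variables do not carry over. Pictures are saved under pics/ and viewed, at most 10 in all, crops included, and the job is handed in when it is done.

Besides the shell and the picture viewer there is one more tool, called after "Emit:" by a JSON object that holds its "api" and its "payload", one argument or row to a line. arm_command: Moves the arm, as the interface text tells. Its arguments: {"type":"object","properties":{"moves":{"type":"array"},"fingers":{"type":"number"},"squeeze":{"type":"number"}},"required":["moves"]}

```bash
mkdir -p pics; cat > h.py <<'E'
import numpy as np, cv2
from bench import r
def save(img,name): cv2.imwrite('pics/'+name,cv2.cvtColor(np.asarray(img),cv2.COLOR_RGB2BGR))
E
python3 - <<'E'
from h import *
for n in ['top','side']:
    im=r.camera(n); np.save(n+'.npy',im); i=r.camera_info(n); print(n,i)
    save(im,n+'0.png')
s=r.read_state(); print(s['time'],s['ee_pos'],s['eef_rot'],s['width'])
E
```

```text
top {'fx': 372.6959213303135, 'fy': 372.6959213303135, 'cx': 249.97869886464818, 'cy': 185.05255628267236, 'origin': array([ 0.47711875, -0.19525004,  0.93657737]), 'attitude': array([ 0.02842296, -0.04552575, -0.70550004,  0.70667477])}
side {'fx': 443.75326021195104, 'fy': 443.75326021195104, 'cx': 243.43374684961, 'cy': 193.97652585808586, 'origin': array([ 0.3740749 , -0.89190581,  0.52210661]), 'attitude': array([ 0.47564463, -0.06754312, -0.13122533,  0.86716782])}
0.1 [0.19994254 0.59180664 0.22186008] [ 1.62173695e-01  9.86762037e-01 -6.07722681e-04 -7.08445367e-05] 0.08708654899090204
```

View pics/top0.png

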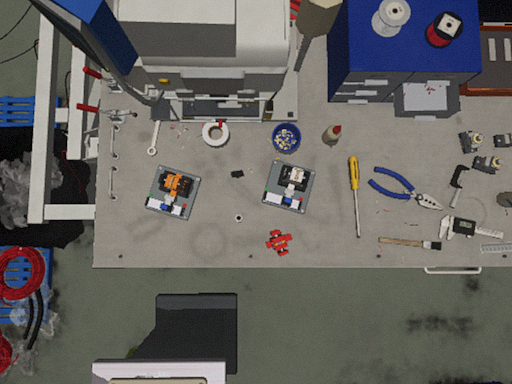

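View pics/side0.png

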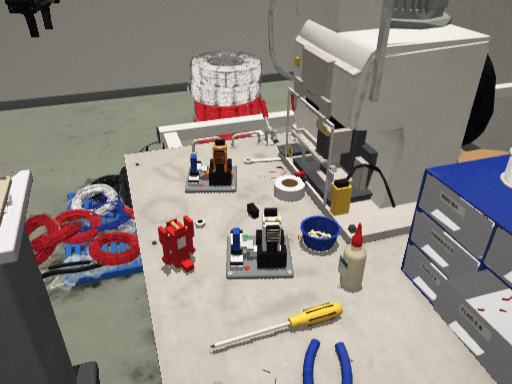

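The top view shows the orange carrier at (175,185), with its blue grip near (165,203) on the robot side. The white base is at (290,185). Next I'll zoom in and measure by colour.

```bash
cat >> h.py <<'E'
from scipy.spatial.transform import Rotation as R
def ray(i,u,v):
    d=np.array([(u-i['cx'])/i['fx'],-(v-i['cy'])/i['fy'],-1.]); return R.from_quat(i['attitude']).apply(d)
def onz(i,u,v,z):
    d=ray(i,u,v); o=np.array(i['origin']); return o+d*(z-o[2])/d[2]
def blob(mask,n=3):
    k,l,s,c=cv2.connectedComponentsWithStats(mask.astype(np.uint8)); o=np.argsort(-s[1:,4])[:n]+1
    return [(c[j].round(1).tolist(),s[j].tolist()) for j in o]
E
python3 - <<'E'
from h import *
im=np.load('top.npy'); i=r.camera_info('top')
c=im[155:230,135:325]
save(cv2.resize(c,None,fx=4,fy=4,interpolation=cv2.INTER_CUBIC),'topc.png')
sub=im[155:230,135:210]; hsv=cv2.cvtColor(sub,cv2.COLOR_RGB2HSV); H,S,V=[hsv[...,k].astype(int) for k in range(3)]
for n,m,z in [('orange',(H>5)&(H<22)&(S>150)&(V>80),.09),('blue',(H>100)&(H<125)&(S>120)&(V>60),.055),('green',(H>40)&(H<85)&(S>90),.02),('red',((H<4)|(H>174))&(S>130),.02)]:
    for cc,s in blob(m,2): print(n,cc,s,onz(i,cc[0]+135,cc[1]+155,z))
E
```

```text
orange [37.5, 27.8] [29, 19, 18, 23, 208] [ 0.57068848 -0.03945655  0.09      ]
orange [48.5, 28.5] [48, 28, 2, 2, 4] [ 0.56916272 -0.06440612  0.09      ]
blue [28.8, 51.5] [25, 49, 8, 6, 35] [ 0.51842177 -0.01388738  0.055     ]
green [14.8, 39.5] [14, 38, 3, 4, 10] [0.54940384 0.02816328 0.02      ]
red [49.0, 50.0] [48, 49, 3, 3, 9] [ 0.52380898 -0.05581055  0.02      ]
```

View pics/topc.png

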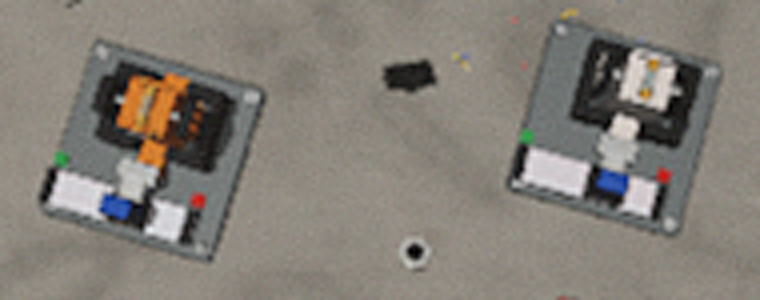

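The zoomed crop shows the orange base with the green mark at (61,158) left, red at (197,200) right and the blue grip at (117,206). The plate corners are (99,42), (264,93), (210,260) and (42,208).

```bash
cat >> h.py <<'E'
def fit(P,W):  # 2D rigid base->world
    P=np.array(P,float);W=np.array(W)[:,:2];a=P-P.mean(0);b=W-W.mean(0)
    yaw=np.arctan2((a[:,0]*b[:,1]-a[:,1]*b[:,0]).sum(),(a*b).sum())
    c,s=np.cos(yaw),np.sin(yaw);M=np.array([[c,-s],[s,c]]);t=W.mean(0)-M@P.mean(0)
    return t,yaw,M,np.abs(W-(P@M.T+t)).max()
def plan(xy,z,yaw):
    "tool-frame shift (cm) and turn (deg) to TCP at xy,z with tool y along base y (mod 180)"
    s=r.read_state();T=R.from_quat(s['eef_rot']);d=T.inv().apply(np.r_[xy,z]-s['ee_pos'])*100
    b=T.inv().apply([-np.sin(yaw),np.cos(yaw),0]);a=np.degrees(np.arctan2(-b[0],b[1]))
    a=(a+90)%180-90
    return d.round(2),round(a,1),T.as_matrix().round(3).tolist(),s['ee_pos'].round(4)
E
python3 - <<'E'
from h import *
i=r.camera_info('top')
px=[(99,42),(264,93),(210,260),(42,208)]
W=[onz(i,(u+.5)/4-.5+135,(v+.5)/4-.5+155,.008) for u,v in px]
t,yaw,M,e=fit([(.036,.06),(.036,-.052),(-.078,-.052),(-.078,.06)],W)
print(t,np.degrees(yaw),e)
for b in [(.57068848,-.03945655),(.51842,-.01389)]: print(M.T@(np.array(b)-t))
print(plan(t+M@[-.05,0],.22,yaw))
E
```

```text
[ 0.57516841 -0.03636346] -17.114355303078955 0.003032777927406749
[-0.00337132 -0.00427448]
[-0.06084904  0.0047784 ]
(array([-50.66, -47.64,   0.25]), np.float64(-1.6), [[-0.947, 0.32, -0.0], [0.32, 0.947, -0.001], [-0.0, -0.001, -1.0]], array([0.1999, 0.5918, 0.2219]))
```

Emit:
{"api": "arm_command", "payload": {
  "moves": [-1.5,-1.4,0,0,-2.8,-2.6,0,0,-2.8,-2.6,0,0,-2.8,-2.6,0,0,-2.8,-2.6,0,0,-2.8,-2.6,0,0,-2.8,-2.6,0,0,-2.8,-2.6,0,0,-2.8,-2.6,0,0,-2.8,-2.6,0,0,-2.8,-2.6,0,0,-2.8,-2.6,0,0],
  "fingers": 100
}}

```text
time: 1.1
ee_pos: [0.4104, 0.2026, 0.2225]
eef_rot: [0.162, 0.987, 0.0, -0.0]
ft_force: [0.8, 1.1, -0.1]
width: 0.087
grip_force: 0.0
```

Emit:
{"api": "arm_command", "payload": {
  "moves": [-2.8,-2.6,0,0,-2.8,-2.6,0,0,-2.8,-2.6,0,0,-2.8,-2.6,0,0,-2.8,-2.6,0,0,-2.8,-2.6,0,0,-1.5,-2.0,0,-1.6,0,0,0,0,0,0,0,0]
}}

```text
time: 1.85
ee_pos: [0.527, -0.0223, 0.2221]
eef_rot: [0.15, 0.989, -0.0, -0.0]
ft_force: [0.2, -0.2, 0.8]
width: 0.0868
grip_force: 0.0
```

```bash
python3 - <<'E'
from h import *
import json
i=r.camera_info('wrist'); im=r.camera('wrist'); s=r.read_state()
np.save('w1.npy',im); json.dump({k:np.asarray(v).tolist() for k,v in i.items()},open('w1.json','w'))
save(im,'w1.png'); print(i['origin'],s['time'],s['ee_pos'],R.from_quat(s['eef_rot']).as_matrix().round(3).tolist())
hsv=cv2.cvtColor(im,cv2.COLOR_RGB2HSV); H,S,V=[hsv[...,k].astype(int) for k in range(3)]
for n,m,z in [('orange',(H>5)&(H<22)&(S>150)&(V>80),.09),('blue',(H>100)&(H<125)&(S>120)&(V>60),.063),('green',(H>40)&(H<85)&(S>90),.02),('red',((H<4)|(H>174))&(S>130),.02)]:
    for cc,st in blob(m,2): print(n,cc,st,onz(i,*cc,z))
E
```

```text
[ 0.46367859 -0.00427335  0.38288358] 1.9 [ 0.52680597 -0.0207234   0.22211843] [[-0.956, 0.294, -0.001], [0.294, 0.956, 0.0], [0.001, -0.0, -1.0]]
orange [253.8, 214.2] [241, 190, 27, 46, 759] [ 0.55896656 -0.03289247  0.09      ]
orange [229.0, 214.0] [229, 214, 1, 1, 1] [ 0.55114161 -0.05739314  0.09      ]
blue [420.5, 16.9] [413, 0, 19, 33, 326] [0.42360109 0.17786464 0.063     ]
blue [257.0, 166.5] [249, 159, 17, 16, 224] [ 0.51659856 -0.01605713  0.063     ]
green [296.8, 174.6] [294, 172, 6, 6, 32] [0.54809478 0.02659325 0.02      ]
green [496.0, 29.0] [496, 29, 1, 1, 1] [0.45502594 0.28005314 0.02      ]
red [24.1, 167.6] [0, 141, 55, 57, 1954] [ 0.43961073 -0.29322648  0.02      ]
red [451.4, 11.3] [424, 0, 62, 26, 910] [0.42275855 0.2354641  0.02      ]
```

View pics/w1.png

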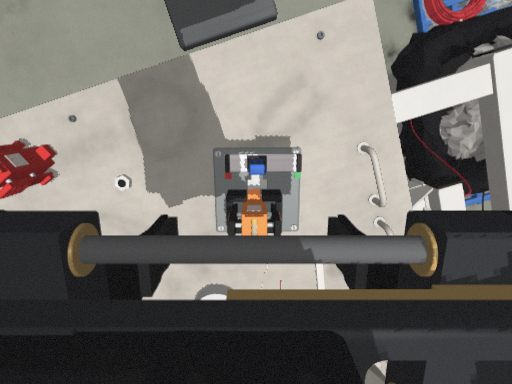

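The wrist view shows the orange base at (215–300, 148–232), the blue grip at (257,167), green at (297,175) and red at (228,176). I'll enlarge it once to get the details.

```bash
python3 - <<'E'
from h import *
im=np.load('w1.npy'); c=im[142:242,205:310]
save(cv2.resize(c,None,fx=6,fy=6,interpolation=cv2.INTER_CUBIC)[:600],'w1c.png')
E
```

```text
(no output)
```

View pics/w1c.png

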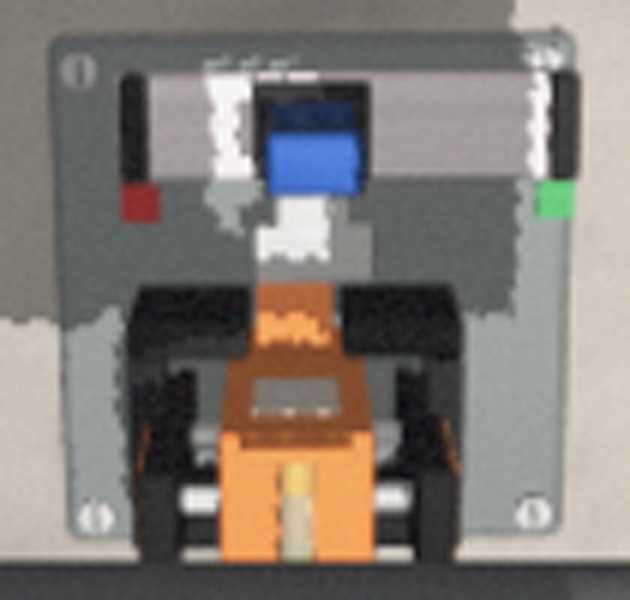

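The crop shows the plate corners at (50,32), (577,32), (560,537) and (70,537). The top of the blue grip spans u 267–362, v 132–195. The tab tops run over u 138–460 and the orange block over u 220–375.

```bash
python3 - <<'E'
from h import *
import json
i=json.load(open('w1.json'))
P=lambda u,v,z: onz(i,(u+.5)/6-.5+205,(v+.5)/6-.5+142,z)
t,yaw,M,e=fit([(-.078,-.052),(-.078,.06),(.036,.06),(.036,-.052)],[P(50,32,.008),P(577,32,.008),P(560,537,.008),P(70,537,.008)])
print('base',t,np.degrees(yaw),e)
b=P(314.5,163,.063)[:2]; print('blue',b,M.T@(b-t))
for u in (138,460,220,375): q=P(u,520,.09)[:2]; print(u,M.T@(q-t))
print(plan(b,.115,yaw))
E
```

```text
base [ 0.57475142 -0.0373768 ] -17.05480900426512 0.0013420647036592737
blue [ 0.51896926 -0.01678396] [-0.05936871  0.00332712]
138 [-0.00096066 -0.02790617]
460 [-0.00079805  0.02842997]
220 [-0.00091924 -0.01355581]
375 [-0.00084097  0.01356261]
(array([ 0.86,  0.15, 10.71]), np.float64(-0.1), [[-0.956, 0.294, -0.001], [0.294, 0.956, 0.0], [0.001, -0.0, -1.0]], array([ 0.5268, -0.0207,  0.2221]))
```

Emit:
{"api": "arm_command", "payload": {
  "moves": [0.45,0.1,2.5,0,0.4,0.05,3.5,0,0,0,3.5,0,0,0,3.0,0,0,0,2.5,0,0,0,2.0,0,0,0,1.3,0,0,0,0.6,0,0,0,0,0]
}}

```text
time: 2.65
ee_pos: [0.5183, -0.0155, 0.0324]
eef_rot: [0.148, 0.989, -0.0, -0.001]
ft_force: [0.4, -0.9, 0.2]
width: 0.0868
grip_force: 0.0
```

Emit:
{"api": "arm_command", "payload": {
  "moves": [0,0,0,0,0,0,0,0,0,0,0,0,0,0,0,0,0,0,0,0,0,0,0,0],
  "fingers": 0,
  "squeeze": 12
}}

```text
time: 3.15
ee_pos: [0.5196, -0.0168, 0.0339]
eef_rot: [0.148, 0.989, 0.0, 0.0]
ft_force: [-0.1, 0.5, -0.4]
width: 0.0549
grip_force: 0.0
```

Emit:
{"api": "arm_command", "payload": {
  "moves": [0,0,0,0,0,0,0,0,0,0,0,0,0,0,0,0,0,0,0,0,0,0,0,0,0,0,0,0,0,0,0,0,0,0,0,0]
}}

```text
time: 3.9
ee_pos: [0.5194, -0.0167, 0.0335]
eef_rot: [0.148, 0.989, 0.0, 0.0]
ft_force: [0.5, 1.0, -1.3]
width: 0.018
grip_force: 12.0
```

Emit:
{"api": "arm_command", "payload": {
  "moves": [0,0.4,0,0,0,0.5,0,0,0,0.5,0,0,0,0.5,0,0,0,0.4,0,0,0,0.2,0,0,0,0,0,0]
}}

```text
time: 4.48
ee_pos: [0.5269, 0.0081, 0.0335]
eef_rot: [0.148, 0.989, 0.0, -0.0]
ft_force: [-1.1, 2.3, 1.7]
width: 0.0178
grip_force: 12.0
```

Emit:
{"api": "arm_command", "payload": {
  "moves": [0,0.2,0,0,0,0.2,0,0,0,0,0,0]
}}

```text
time: 4.73
ee_pos: [0.5279, 0.0112, 0.0335]
eef_rot: [0.148, 0.989, 0.0, -0.0]
ft_force: [-0.6, 0.9, 1.1]
width: 0.0185
grip_force: 12.0
```

Emit:
{"api": "arm_command", "payload": {
  "moves": [0,0.15,0,0,0,0.1,0,0,0,0,0,0]
}}

```text
time: 4.98
ee_pos: [0.5281, 0.0119, 0.0335]
eef_rot: [0.149, 0.989, -0.001, -0.0]
ft_force: [-4.5, -4.8, 4.6]
width: 0.018
grip_force: 12.0
```

Emit:
{"api": "arm_command", "payload": {
  "moves": [0,0.15,0,0,0,0.1,0,0,0,0,0,0,0,0,0,0]
}}

```text
time: 5.32
ee_pos: [0.5281, 0.0121, 0.0334]
eef_rot: [0.15, 0.989, -0.002, -0.001]
ft_force: [-7.7, -11.4, 8.2]
width: 0.0179
grip_force: 12.0
```

Emit:
{"api": "arm_command", "payload": {
  "moves": [0,0,0,0,0,0,0,0,0,0,0,0,0,0,-1.0,0,0,0,-2.0,0,0,0,-2.5,0,0,0,-2.0,0,0,0,-0.8,0,0,0,0,0,0,0,0,0],
  "fingers": 100
}}

```text
time: 6.15
ee_pos: [0.5294, 0.0161, 0.1164]
eef_rot: [0.148, 0.989, 0.0, 0.0]
ft_force: [-0.1, -0.4, -0.3]
width: 0.0767
grip_force: 0.0
```

```bash
python3 - <<'E'
from h import *
im=r.camera('top'); i=r.camera_info('top'); s=r.read_state(); print(s['width'])
w=r.camera('wrist');iw=r.camera_info('wrist')
o=np.vstack([cv2.resize(w[130:240,190:320],(520,440),interpolation=cv2.INTER_CUBIC)]); save(o,'w2.png')
hsv=cv2.cvtColor(w,cv2.COLOR_RGB2HSV); H,S,V=[hsv[...,k].astype(int) for k in range(3)]
t=np.array([.57475,-.03738]);yaw=np.radians(-17.05);c,sn=np.cos(yaw),np.sin(yaw);M=np.array([[c,-sn],[sn,c]])
for n,m,z in [('blue',(H>100)&(H<125)&(S>120)&(V>60),.063),('green',(H>40)&(H<85)&(S>90),.021)]:
    for cc,st in blob(m,2): print(n,cc,st,M.T@(onz(iw,*cc,z)[:2]-t))
print(plan(t,.056,yaw))
E
```

```text
0.08049150046872139
blue [247.0, 200.2] [235, 187, 24, 26, 551] [-0.06412127  0.03141209]
blue [427.2, 12.8] [419, 0, 21, 25, 312] [-0.18944186  0.14784848]
green [273.5, 206.9] [270, 203, 8, 8, 58] [-0.04581299  0.05430746]
green [420.0, 141.0] [420, 141, 1, 1, 1] [-0.10437822  0.17769971]
(array([-5.97, -3.73,  5.93]), np.float64(0.0), [[-0.956, 0.293, -0.002], [0.293, 0.956, -0.0], [0.001, -0.001, -1.0]], array([0.5287, 0.0158, 0.1154]))
```

View pics/w2.png

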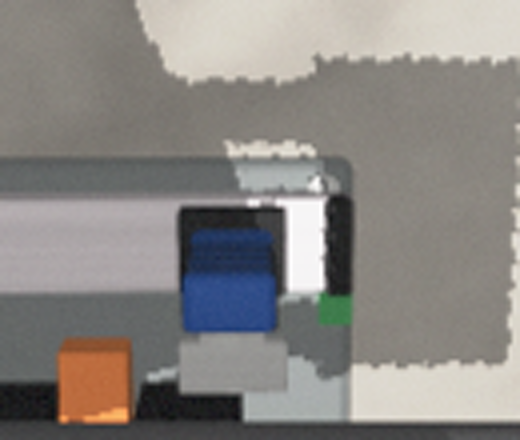

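The wrist view shows the grip at the green end (187–275 in the crop), with the tongue moved clear of the orange nose at (95,380). The grip's base y of about 32–33 mm, together with the 12 N stall, confirms it is at the end stop. Next is the carrier.

Emit:
{"api": "arm_command", "payload": {
  "moves": [-1.0,-0.6,0,0,-2.0,-1.2,0,0,-2.0,-1.2,0,0,-0.9,-0.7,0,0,0,0,0,0,0,0,0,0]
}}

```text
time: 6.75
ee_pos: [0.5742, -0.0372, 0.1155]
eef_rot: [0.149, 0.989, -0.0, -0.001]
ft_force: [-0.2, 0.8, -0.0]
width: 0.0868
grip_force: 0.0
```

```bash
python3 - <<'E'
from h import *
s=r.read_state();print(s['width'],s['time']);print(plan([.57475,-.03738],.056,np.radians(-17.05)))
E
```

```text
0.08682651971538456 6.75
(array([-0.07,  0.01,  5.95]), np.float64(-0.1), [[-0.956, 0.295, -0.002], [0.295, 0.956, -0.0], [0.002, -0.001, -1.0]], array([ 0.5742, -0.0372,  0.1155]))
```

Emit:
{"api": "arm_command", "payload": {
  "moves": [-0.05,0,1.0,0,0,0,2.0,0,0,0,1.8,0,0,0,0.9,0,0,0,0.2,0,0,0,0,0]
}}

```text
time: 7.25
ee_pos: [0.5747, -0.0366, 0.057]
eef_rot: [0.148, 0.989, -0.0, -0.001]
ft_force: [0.2, 0.1, 0.5]
width: 0.0866
grip_force: 0.0
```

Emit:
{"api": "arm_command", "payload": {
  "moves": [0,0,0,0,0,0,0,0,0,0,0,0,0,0,0,0,0,0,0,0,0,0,0,0,0,0,0,0,0,0,0,0,0,0,0,0,0,0,0,0,0,0,0,0,0,0,0,0],
  "fingers": 0,
  "squeeze": 25
}}

```text
time: 8.25
ee_pos: [0.5757, -0.0369, 0.058]
eef_rot: [0.148, 0.989, 0.0, 0.0]
ft_force: [-0.6, 1.1, 5.1]
width: 0.0398
grip_force: 25.0
```

Emit:
{"api": "arm_command", "payload": {
  "moves": [0,0,-0.3,0,0,0,-0.4,0,0,0,-0.4,0,0,0,-0.4,0,0,0,0,0]
}}

```text
time: 8.67
ee_pos: [0.5758, -0.0372, 0.0734]
eef_rot: [0.148, 0.989, 0.0, 0.001]
ft_force: [-0.2, -0.8, -1.0]
width: 0.04
grip_force: 25.0
```

Emit:
{"api": "arm_command", "payload": {
  "moves": [0,0,-0.6,0,0,0,-1.0,0,0,0,-1.3,0,0,0,-1.5,0,0,0,-1.5,0,0,0,-1.3,0,0,0,-0.9,0,0,0,-0.4,0,0,0,0,0,0,0,0,0,0,0,0,0,0,0,0,0]
}}

```text
time: 9.67
ee_pos: [0.5749, -0.0372, 0.1568]
eef_rot: [0.148, 0.989, -0.0, -0.001]
ft_force: [0.2, -0.0, -1.5]
width: 0.04
grip_force: 25.0
```

```bash
python3 - <<'E'
from h import *
s=r.read_state();print(s['width'],s['time'],s['ee_pos'],s['ft_force'])
im=r.camera('side'); save(cv2.resize(im[80:220,140:290],(750,600)[:2],interpolation=cv2.INTER_CUBIC),'s2.png')
E
```

```text
0.04000328806354734 9.6667 [ 0.57494976 -0.03715764  0.15676327] [ 0.1917271  -0.04350871 -1.51747626]
```

View pics/s2.png

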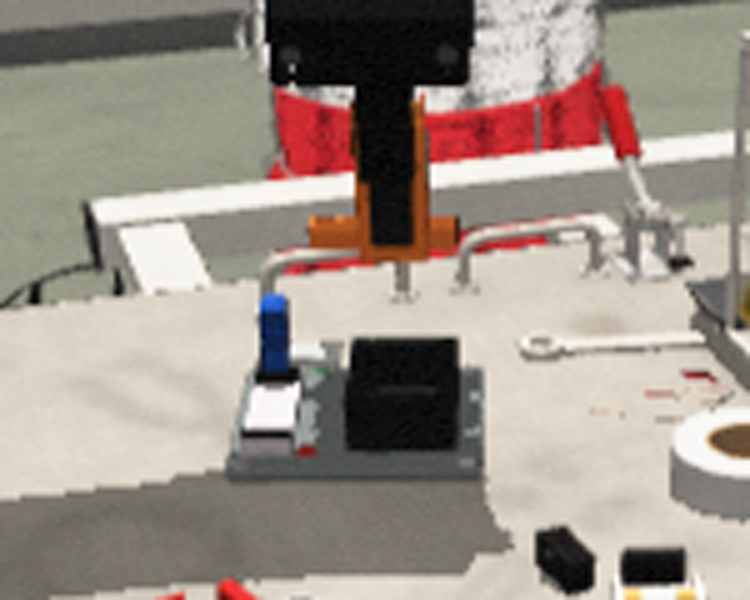

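The side view shows the carrier at (385,190), clear of the socket and upright in the gripper. The blue grip at (275,335) is at the green end.

```bash
python3 -c "
from bench import r
print(r.close_job())"
```

```text
the job is handed in; nothing more can be done
None
```

The job is handed in: I slid the orange lock to its green-side end stop (no further travel at about 12 N), and the arm is holding the orange carrier upright about 10 cm above its seat, both catches pinched at 25 N, after 9.7 of the 38 s.

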